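# Pack interlocking brake-mount channels into the flap-covered parts well

## Task

Pack the loose brake-mount channels into the parts well: take the open-side-up one from the sloped rack and lay it flat on the well floor beside the one already there, parallel and with the ends even. Then lay the open-side-down channel across the two so that they interlock, one of its flanges dropping fully into each trough and its ends even with theirs, and swing the spring flap shut over them. Leave all the other parts where they lie.

Things in the scene. Friction and masses are not known exactly. Their poses are not given: they have to be found in the camera images.
- ch_well: Loose aluminium channel (U-section, 120 mm long, 62 wide, 30 high, web and both flanges 4 mm thick, 54 mm between flanges, about 0.15 kg), already on the floor of the well, nearer the hinge (-y) side, open side up. Origin: centre of the underside of its web; x along its length, y across, z up out of the open side.
- ch_up: Identical channel, lying open side up on the sloped rack. Origin: centre of the underside of its web; x along its length (up the slope as it starts), y across, z out of the open side (square to the slope as it starts). The same 120 x 62 x 30 mm, 4 mm walls. It may be in either place of the rack, left or right.
- ch_down: Identical channel, open side down on the rack's other place. Origin: centre of its open side, level with the flange tips; x along its length (up the slope at first), y across, z out of its closed back, 30 mm from the origin. Interlocked with two open-up channels its tips rest on their webs (origin 4 mm above theirs). Centre lines 90 mm apart below leave it 9 mm to spare on either side.
- rack: Fixed grey rack whose 160 mm long, 200 mm wide surface slopes 25 degrees, rising away from the robot (local +x); two channels lie on it side by side 105 mm apart (centre lines), length up the slope, lower ends at a 10 mm high lip. Origin: on the table under the centre; at the origin the surface is 60 mm high. z up.
- well: Fixed parts well: open-topped steel box, black floor. Inside 160 mm (x) by 210 mm (y) by 46 mm deep, walls 6 mm, rim 50 mm above the table, floor 4 mm above the table. Origin: centre of its underside, on the table; x away from the robot, y to the left, z up.
- flap (a joint): Angle (rad) of the well's steel flap (0.4 kg), hinged along the well's -y rim: 0 = shut flat on the rim, grows as it swings up and over towards -y; about 2 at the start, leaning out past upright. The stiff hinge keeps it where left above about 1.4; below about 1.2 it sinks shut by spring and weight. Pushing takes under 5 N at its edge. It shuts only if nothing stands above the rim.
- flap_edge (a point): Middle of the flap's free edge, 214 mm from the hinge axis; the flap is 168 mm long along the hinge and 3 mm thick.
- flap_hinge (a point): Middle of the flap's hinge axis, 51 mm above the table, along the well's x.
- nut: Bystander: large brass hex nut, 30 mm across flats, 16 mm high, lying flat between well and rack. Origin: centre of its underside.
- bolt: Bystander: chrome handrim bolt, 70 mm long, 18 mm head, lying. Origin: underneath its middle.
- lever_ext: Bystander: black plastic brake lever extension, about 168 mm long, 30 mm wide, 18 mm high, lying along its x. Origin: on its underside, 19 mm from its middle.
- tire: Bystander: blue rubber caster tire, 100 mm diameter, 26 mm high, lying flat. Origin: centre of its underside.
- wrench: Bystander: steel wrench, lying along its x. Origin: on its underside.
- oil: Bystander: small bottle, 44 mm diameter, 120 mm high, standing. Origin: centre of its underside.
- brush: Bystander: hand brush lying along its x. Origin: on its underside.
Mind the look-alikes: they are no part of the job. What is shaped like the ch_down but blue or turquoise is not meant.

How it is judged:
By the outcome, as a careful person would: the job done as asked, in the order asked, and still so for the second after the job is handed in, with the robot touching nothing.
It also fails if it takes over 69 s, if anything falls off the work surface, if the arm or the gripper's body presses on something with over 40 N, if the wrist force passes 120 N, or if a joint passes its speed limit or range.

## Robot

A 7-joint arm with a two-finger parallel gripper is mounted at the origin on the work surface. World frame = base frame: x ahead of the robot, y to its left, z up, the work surface at z = 0. Lengths are in m, angles in rad, forces in N, time in s.
With the tool pointing down it reaches from about 0.425 to 0.875 m from the base axis. Payload 8.4 kg.
Tool frame: the origin (TCP) lies midway between the tips of the shut fingers; the grasp point (between the pads) lies 19 mm behind it (arm.grip_depth is the z of the grasp point in the tool frame, in m); z points along the fingers, y is the line along which they close (so a half turn about z gives the same grasp; the last joint's range is limited). The gripper opens to 85 mm and grips with 20 to 120 N. Pads are 22 mm wide; open, the fingers measure 114 mm over their backs; the gripper's body (76 mm by 85 mm) begins 54 mm behind the grasp point. The pads swing forward as they close: fully open they stand 13 mm farther back than shut.
Start: joints at [1.164, 0.333, 0.04, 1.465, -0.013, 1.343, -0.059], TCP at [0.197, -0.619, 0.231] pointing down, gripper open.
Joint ranges: [-2.58, 2.58], [-0.38, 2.09], [-1.3, 1.39], [0.25, 2.4], [-1.5, 4.64], [0.08, 2.09], [-2.65, 2.65]. Speed limits (rad/s): [2.22, 2.22, 2.79, 2.79, 3.14, 3.14, 3.14].

## Interface

Orientations are given as a unit quaternion [w, x, y, z].
In Python, from rig import arm gives the robot as it stands.
- The arm moves only by the tool drive_tool, never from a script. Its argument "rows" is one flat list of numbers, 6 for each row, row after row: the shift along the tool's x, y, z normalised to -1 to 1, where 1 is 250 mm, then the turn, a rotation vector about the tool's x, y, z normalised to -1 to 1, where 1 is pi rad. In form: [tx, ty, tz, rx, ry, rz, tx, ty, tz, rx, ry, rz, ...]. A call has 1 to 5 rows; each row is the pose to reach, as a shift and turn from the pose commanded when the call began, along the tool's axes at that moment, turning the shorter way round; what a row does not reach only later rows make up. A row lasts 1/10 s, in which the tool goes at most 50 mm and 8.59 degrees, less where a joint would pass 70% of its speed; a pose out of reach is approached as far as the arm can. A call with a number of a shift or a turn outside -1 to 1 is refused whole. A call with a gripper value outside its range is refused whole. "fingers" is the opening, from -1 (shut) to 1 (fully open), set as the call begins (left out, the last holds). The fingers move at their own pace and stop on an object; "newtons" is the grip in N (left out, the last holds). Time passes only in rows, so rows that repeat a pose let the fingers close. It gives the time, the measured TCP pose, the force, the opening and the grip force at its end, in the units of the state.
- arm.state(): the state, without advancing time (a new reading comes with each control period).
- arm.snapshot(name): name is "side" or "top" or "wrist"; returns a dict with "color" (400x640x3 uint8, blue, green, red), "depth" (400x640 float32, m along the optical axis (not along the pixel's ray), 0 where there is no reading), "fx", "fy", "cx", "cy" (pixels), "rvec" (rotation vector, rad) and "tvec" (3), from world to camera coordinates, as OpenCV has them. Camera axes: x right, y down, z forward; pixel columns grow to the right and rows downward; lengths in m; the calibration is good to about 2 mm. A picture is of the moment at which its call begins.
- arm.hand_in(): hands the job in; it is judged then, once.
Trained networks look in a picture, given as the dict that the camera call returned (one of the last four; its "shot" number tells which), for a name from the list of things; names that differ only in an ending like _2 or _b are one class to them, and where a whole thing is asked for, a point or a joint stands for the part that bears it (a point fixed in the world has none). Each returns a list of dicts, best first, with "conf" (0 to 1); they miss things now and then, are a little off and sometimes report something else, mostly with a low value. They report only what shows in the picture. A call takes as long as a camera call. They do not tell look-alikes from the thing itself.
- arm.masks_of(picture, name): "mask" (400x640 bool, what is visible of it) and "box" ([centre column, centre row, width, height] in pixels, round what is visible of it).
The state is a dict: "clock": time; "q": joint angles; "qd": joint speeds; "joint_torque": joint torques, N m; "position": TCP position; "eef_rot": TCP orientation; "contact_force": force on the tool from outside, world axes, zero at the start; "wrist_torque": the same for the moment, N m; "gripper_width": finger opening in m; "grip_force": force on a finger pad.
Only numpy, scipy, OpenCV 4.12 (cv2) and the standard library are available. Lean on these libraries where they do the work, as an engineer would, in place of code of your own. Each camera call takes 0.05 s, during which the arm holds its last target. There are 200 camera calls.

## Working session

There is one attempt and no reset: what is moved stays moved. The work goes in short steps, Python scripts to look and compute and a tool call to move; the robot and the scene stay as the last step left them, time stands still between calls to the robot, and variables do not carry over. Pictures are saved under pics/ and viewed, at most 10 in all, crops included, and the job is handed in when it is done.

Besides the shell and the picture viewer there is one more tool, called after "Call:" as a command line: name --argument value ..., lists and objects as JSON in quotes. drive_tool: Moves the arm, as the interface text tells. Its arguments: {"type":"object","properties":{"rows":{"type":"array"},"fingers":{"type":"number"},"newtons":{"type":"number"}},"required":["rows"]}

```bash
ls; mkdir -p pics; cat > h.py <<'E'
import numpy as np, cv2
from scipy.spatial.transform import Rotation as R
from rig import arm
def cloud(p):
    d=p["depth"]; v,u=np.mgrid[:400,:640]
    c=np.stack([(u-p["cx"])/p["fx"]*d,(v-p["cy"])/p["fy"]*d,d],-1)
    M=cv2.Rodrigues(np.array(p["rvec"],float))[0]
    w=(c-np.array(p["tvec"]).reshape(3))@M
    w[d==0]=np.nan
    return w
E
python3 - <<'E'
from h import *
print(arm.state(),arm.grip_depth)
t=arm.snapshot("top"); s=arm.snapshot("side")
cv2.imwrite("pics/a.png",np.vstack([t["color"][::1],s["color"]])[::1] if 0 else cv2.resize(np.vstack([t["color"],s["color"]]),(480,600)))
cv2.imwrite("pics/t.png",t["color"]);cv2.imwrite("pics/s.png",s["color"])
for p in (t,s):
  w=cloud(p)
  for n in ["ch_well","ch_up","ch_down","rack","well","flap","nut","bolt","lever_ext","tire","wrench","oil","brush"]:
    for m in arm.masks_of(p,n)[:3]:
      q=w[m["mask"]]; q=q[~np.isnan(q[:,0])]
      print(n,round(m["conf"],2),np.round(m["box"]),np.round(np.median(q,0),3),np.round(np.percentile(q,[3,97],axis=0),3).tolist())
E
```

```text
pics
{'clock': 0.0, 'q': array([ 1.1637782 ,  0.33390189,  0.03987878,  1.46628399, -0.01338936,
        1.34330184, -0.05851749]), 'qd': array([-8.51232546e-04, -2.94032792e-04,  1.40774028e-03, -6.07281112e-06,
       -3.94105679e-04,  2.39712286e-04,  2.27703292e-03]), 'joint_torque': array([ 4.63538890e-04, -6.58553195e+01,  1.36630341e+00, -4.05551219e+01,
        1.70230167e-02,  1.26975853e-02, -1.12073269e-05]), 'position': array([ 0.19676248, -0.61901799,  0.23042094]), 'eef_rot': array([-7.93327791e-04,  9.88181884e-01,  1.53283725e-01, -1.84916486e-04]), 'contact_force': array([ 0.0712693 , -0.46975126,  0.66625518]), 'wrist_torque': array([-0.00139183,  0.02780083,  0.01969284]), 'grip_force': 0.0, 'gripper_width': 0.08553225168338811} -0.0187
ch_well 0.72 [437. 198.  29.  45.] [ 0.528 -0.169  0.008] [[0.472, -0.196, 0.002], [0.585, -0.134, 0.035]]
ch_up 0.97 [262. 184.  29.  52.] [0.544 0.272 0.061] [[0.492, 0.239, 0.032], [0.595, 0.302, 0.095]]
ch_down 0.92 [358. 262.  51.  51.] [0.36  0.04  0.029] [[0.313, -0.012, 0.019], [0.408, 0.089, 0.034]]
ch_down 0.85 [236. 322. 
[... 3224 characters left out ...]

bolt 0.21 [270. 215.  72.  40.] [0.422 0.187 0.012] [[0.339, 0.164, 0.005], [0.489, 0.207, 0.019]]
lever_ext 0.78 [272. 216.  73.  39.] [0.423 0.187 0.012] [[0.339, 0.163, 0.0], [0.49, 0.209, 0.019]]
lever_ext 0.59 [339. 120.  23.  39.] [0.722 0.28  0.065] [[0.71, 0.268, 0.017], [0.742, 0.301, 0.119]]
tire 0.61 [394. 160.  42.  29.] [0.75  0.112 0.024] [[0.707, 0.066, 0.004], [0.798, 0.156, 0.028]]
wrench 0.8 [472. 210.  79.  39.] [ 0.748 -0.103  0.007] [[0.714, -0.192, 0.001], [0.78, -0.03, 0.01]]
oil 0.65 [338. 119.  21.  41.] [0.722 0.281 0.064] [[0.71, 0.268, 0.002], [0.772, 0.359, 0.12]]
brush 0.84 [240. 146.  67.  36.] [0.524 0.432 0.017] [[0.417, 0.411, 0.005], [0.601, 0.449, 0.021]]
```

View pics/t.png

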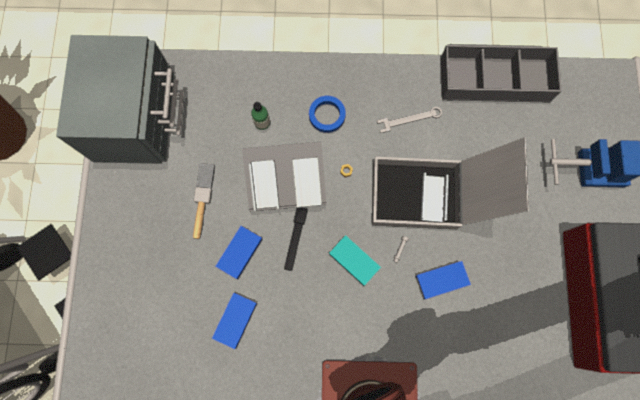

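View pics/s.png

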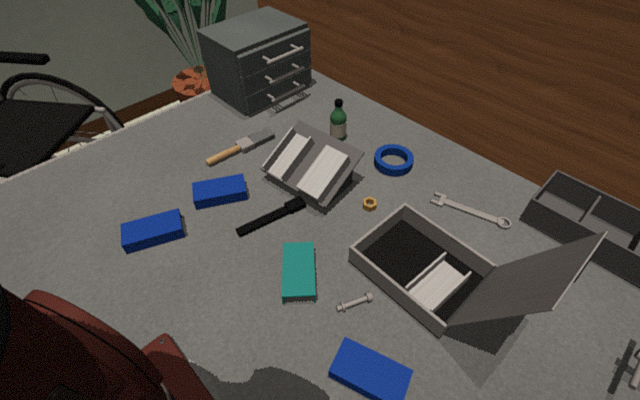

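The top view shows the open-up channel in the left rack place (262,184) and the closed-back one in the right (307,182). ch_well is at (435,198) and the flap leans out at (495,181). The side view agrees, and the blue and turquoise boxes are decoys. Next I'll fit the poses.

```bash
cat >> h.py <<'E'
def go(p,q,p0=None,q0=None):
    """row numbers from pose0 (default current) to p,q(wxyz)"""
    s=arm.state()
    p0=s["position"] if p0 is None else p0; q0=s["eef_rot"] if q0 is None else q0
    A=R.from_quat(np.roll(q0,-1)); B=R.from_quat(np.roll(q,-1))
    t=A.inv().apply(np.array(p)-p0)/.25; r=(A.inv()*B).as_rotvec()/np.pi
    return np.round(np.r_[t,r],4).tolist()
def tool(yaw,tilt=0):
    """tool z down, y axis (closing) along world y rotated by yaw; x axis forward-> tool x=?; tilt: about closing axis, z leans to +x by tilt"""
    y=np.array([-np.sin(yaw),np.cos(yaw),0]); f=np.array([np.cos(yaw),np.sin(yaw),0])
    z=np.sin(tilt)*f+np.array([0,0,-np.cos(tilt)])
    return y,z
def quat(yaw,tilt=0,flip=1):
    y,z=tool(yaw,tilt); y=y*flip; x=np.cross(y,z)
    return np.roll(R.from_matrix(np.stack([x,y,z],1)).as_quat(),1)
E
python3 - <<'E'
from h import *
t=arm.snapshot("top"); s=arm.snapshot("side")
st=arm.state();print("tool axes\n",np.round(R.from_quat(np.roll(st["eef_rot"],-1)).as_matrix(),3), "wrist cam", arm.snapshot("wrist")["tvec"])
for nm,p in (("t",t),("s",s)):
  w=cloud(p)
  for n,near in [("ch_well",(.53,-.167)),("ch_up",(.543,.27)),("ch_down",(.547,.16)),("rack",(.57,.21))]:
    for m in arm.masks_of(p,n):
      k=cv2.erode(m["mask"].astype(np.uint8),np.ones((3,3)))>0
      q=w[m["mask"]]; q=q[~np.isnan(q[:,0])]
      if np.hypot(*(np.median(q,0)[:2]-near))>.06: continue
      qi=w[k];qi=qi[~np.isnan(qi[:,0])]
      print(nm,n,round(m["conf"],2),cv2.minAreaRect((q[:,:2]).astype(np.float32)), "inner",cv2.minAreaRect((qi[:,:2]).astype(np.float32)))
  W=w.reshape(-1,3)
  # well rim: z 46..54mm
  r=W[(abs(W[:,2]-.05)<.004)&(W[:,0]>.42)&(W[:,0]<.65)&(W[:,1]<.02)&(W[:,1]>-.26)]
  print(nm,"rim",cv2.minAreaRect(r[:,:2].astype(np.float32)),len(r))
  # rack plane / rect
  r=W[(W[:,2]>.022)&(W[:,2]<.13)&(W[:,0]>.46)&(W[:,0]<.68)&(W[:,1]<.36)&(W[:,1]>.09)]
  print(nm,"rackrect",cv2.minAreaRect(r[:,:2].astype(np.float32)),len(r))
E
```

```text
tool axes
 [[ 0.953  0.303  0.   ]
 [ 0.303 -0.953  0.   ]
 [ 0.    -0.    -1.   ]] wrist cam [-0.65015338 -0.03540257  0.37951249]
t ch_well 0.91 ((0.5291286706924438, -0.16620232164859772), (0.0639064759016037, 0.12019045650959015), 86.6608657836914) inner ((0.5283387899398804, -0.16505169868469238), (0.06169995665550232, 0.1167437806725502), 86.67797088623047)
t ch_up 0.84 ((0.5404134392738342, 0.27046987414360046), (0.12139405310153961, 0.062136515974998474), 6.373140811920166) inner ((0.5410739183425903, 0.26957404613494873), (0.11480680853128433, 0.05844023823738098), 6.065247058868408)
t ch_down 0.83 ((0.5514205098152161, 0.1637483686208725), (0.12096300721168518, 0.06717278808355331), 5.366381645202637) inner ((0.5459131598472595, 0.16329322755336761), (0.10608935356140137, 0.059525180608034134), 4.124532699584961)
t rack 0.78 ((0.5644892454147339, 0.22518137097358704), (0.15069639682769775, 0.20866070687770844), 6.5854878425598145) inner ((0.564476728439331, 0.2215171754360199), (0.1450677216053009, 0.19575771689414978), 6.0314412117004395)
t rim ((0.5383672118186951, -0.120
[... 664 characters left out ...]
219)
s ch_down 0.77 ((0.5474286079406738, 0.170527845621109), (0.11486069858074188, 0.08247537910938263), 7.163538455963135) inner ((0.5464789867401123, 0.15950925648212433), (0.10896632075309753, 0.06060783192515373), 7.024742603302002)
s rack 0.6 ((0.6088086366653442, 0.2589307427406311), (0.2495225965976715, 0.27059733867645264), 6.561914443969727) inner ((0.563379168510437, 0.2163102626800537), (0.14755117893218994, 0.19611206650733948), 6.89182186126709)
s rim ((0.5377805233001709, -0.11955045908689499), (0.22287869453430176, 0.1745317280292511), 88.54052734375) 1212
s rackrect ((0.5622415542602539, 0.21844793856143951), (0.1567712426185608, 0.20107614994049072), 6.739920616149902) 4982
```

```bash
cat >> h.py <<'E'
def plan(wps,p0=None,q0=None):
    s=arm.state(); p0=s["position"] if p0 is None else p0; q0=s["eef_rot"] if q0 is None else q0
    p0=np.array(p0,float)
    for p,q in wps:
        row=np.round(go(p,q,p0,q0),3); A=R.from_quat(np.roll(q0,-1))
        d=np.linalg.norm(row[:3])*.25; a=np.linalg.norm(row[3:])*180
        print(row.tolist(),"rows",int(np.ceil(max(d/.05,a/8.59))), "->",np.round(p,4))
        p0=p0+A.apply(row[:3]*.25); q0=np.roll((A*R.from_rotvec(row[3:]*np.pi)).as_quat(),1)
E
python3 - <<'E'
from h import *
q0=arm.state()["eef_rot"]; qd=quat(.2,0,-1); T=quat(.114,np.deg2rad(25),-1)
plan([([.32,-.50,.33],q0),([.46,-.33,.36],qd),([.5,-.09,.36],qd),([.5,.13,.33],quat(.114,.2,-1)),([.4835,.2633,.25],T)])
E
```

```text
[0.614, -0.306, -0.395, 0.0, 0.0, 0.0] rows 4 -> [ 0.32 -0.5   0.33]
[0.74, -0.478, -0.12, -0.0, 0.0, 0.034] rows 5 -> [ 0.46 -0.33  0.36]
[0.348, -0.909, 0.0, -0.0, 0.0, 0.0] rows 5 -> [ 0.5  -0.09  0.36]
[0.176, -0.862, 0.12, -0.003, 0.064, 0.028] rows 5 -> [0.5  0.13 0.33]
[-0.07, -0.538, 0.312, 0.0, 0.075, -0.0] rows 4 -> [0.4835 0.2633 0.25  ]
```

Call:
drive_tool --rows '[0.614, -0.306, -0.395, 0, 0, 0, 0.614, -0.306, -0.395, 0, 0, 0, 0.614, -0.306, -0.395, 0, 0, 0, 0.614, -0.306, -0.395, 0, 0, 0, 0.614, -0.306, -0.395, 0, 0, 0]' --fingers 1

```text
clock: 2.45
position: [0.3267, -0.4961, 0.3344]
eef_rot: [0.002, 0.987, 0.158, 0.003]
contact_force: [-0.3, -0.5, 0.7]
gripper_width: 0.0858
grip_force: 0.0
```

Call:
drive_tool --rows '[0.74, -0.478, -0.12, 0, 0, 0.034, 0.74, -0.478, -0.12, 0, 0, 0.034, 0.74, -0.478, -0.12, 0, 0, 0.034, 0.74, -0.478, -0.12, 0, 0, 0.034, 0.74, -0.478, -0.12, 0, 0, 0.034]'

```text
clock: 2.95
position: [0.4632, -0.3257, 0.3608]
eef_rot: [-0.0, 0.995, 0.103, 0.001]
contact_force: [-0.2, -0.3, -0.1]
gripper_width: 0.0856
grip_force: 0.0
```

Call:
drive_tool --rows '[0.348, -0.909, 0, 0, 0, 0, 0.348, -0.909, 0, 0, 0, 0, 0.348, -0.909, 0, 0, 0, 0, 0.348, -0.909, 0, 0, 0, 0, 0.348, -0.909, 0, 0, 0, 0]'

```text
clock: 3.45
position: [0.5, -0.0877, 0.3602]
eef_rot: [0.0, 0.995, 0.101, 0.0]
contact_force: [0.4, 0.2, 0.1]
gripper_width: 0.0852
grip_force: 0.0
```

```bash
python3 - <<'E'
from h import *
p=arm.snapshot("wrist"); cv2.imwrite("pics/w1.png",p["color"]); w=cloud(p); np.save("w1.npy",w)
W=w.reshape(-1,3); W=W[~np.isnan(W[:,0])]
print(p["fx"],np.round(W.min(0),3),np.round(W.max(0),3))
m=(abs(W[:,2]-.034)<.004)&(W[:,0]>.46)&(W[:,0]<.61)&(W[:,1]<-.03)&(W[:,1]>-.215)
print("tips",cv2.minAreaRect(W[m][:,:2].astype(np.float32)),m.sum())
m=(abs(W[:,2]-.05)<.004)&(W[:,0]>.42)&(W[:,0]<.65)&(W[:,1]<.02)&(W[:,1]>-.225)
print("rim",cv2.minAreaRect(W[m][:,:2].astype(np.float32)),m.sum())
for mm in arm.masks_of(p,"ch_well")[:2]:
  q=w[mm["mask"]]; print(mm["conf"],mm["box"],cv2.minAreaRect(q[~np.isnan(q[:,0])][:,:2].astype(np.float32)))
E
```

```text
315.8552942621159 [-0.068 -0.669 -0.004] [0.803 0.438 0.46 ]
tips ((0.526380717754364, -0.11656790971755981), (0.12594972550868988, 0.1770561784505844), 2.821183443069458) 561
rim ((0.5379911065101624, -0.11801760643720627), (0.2179374247789383, 0.17225874960422516), 88.50589752197266) 2168
0.85 [374.6, 146.6, 68.6, 88.3] ((0.5273857116699219, -0.1720448136329651), (0.07174304872751236, 0.1231956034898758), 85.83660888671875)
```

View pics/w1.png

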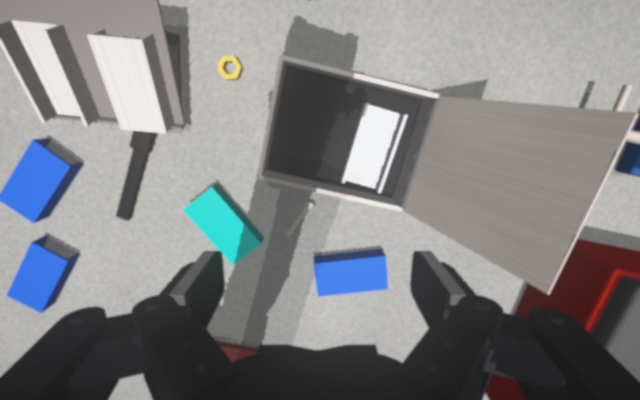

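Call:
drive_tool --rows '[0.176, -0.862, 0.12, -0.003, 0.064, 0.028, 0.176, -0.862, 0.12, -0.003, 0.064, 0.028, 0.176, -0.862, 0.12, -0.003, 0.064, 0.028, 0.176, -0.862, 0.12, -0.003, 0.064, 0.028, 0.176, -0.862, 0.12, -0.003, 0.064, 0.028]'

```text
clock: 4.05
position: [0.4991, 0.134, 0.33]
eef_rot: [-0.006, 0.993, 0.058, 0.101]
contact_force: [0.3, 0.1, 0.4]
gripper_width: 0.0855
grip_force: 0.0
```

Call:
drive_tool --rows '[-0.07, -0.538, 0.312, 0, 0.075, 0, -0.07, -0.538, 0.312, 0, 0.075, 0, -0.07, -0.538, 0.312, 0, 0.075, 0, -0.07, -0.538, 0.312, 0, 0.075, 0, -0.07, -0.538, 0.312, 0, 0.075, 0]'

```text
clock: 4.55
position: [0.483, 0.2637, 0.2495]
eef_rot: [-0.012, 0.975, 0.056, 0.216]
contact_force: [1.0, -1.6, 0.2]
gripper_width: 0.0854
grip_force: 0.0
```

```bash
cat >> h.py <<'E'
def rackframe(yaw=.114,o=(.564,.219,.060)):
    M=R.from_euler("ZY",[yaw,-np.deg2rad(25)]).as_matrix()  # cols: x up slope, y, normal
    return M,np.array(o)
E
python3 - <<'E'
from h import *
p=arm.snapshot("wrist"); cv2.imwrite("pics/w2.png",p["color"]); w=cloud(p)
M,o=rackframe(); L=(w-o)@M
H=L.reshape(-1,3);H=H[~np.isnan(H[:,0])]
s=H[(abs(H[:,0])<.07)&(abs(H[:,1])<.095)&(abs(H[:,2])<.008)]
A=np.c_[s[:,:2],np.ones(len(s))];print("surface fit",np.linalg.lstsq(A,s[:,2],rcond=None)[0],len(s))
for lo,hi,n in ((.022,.04,"tips30"),):
  for y0,y1 in ((.0,.12),(-.12,.0)):
    s=H[(abs(H[:,0])<.1)&(H[:,1]>y0)&(H[:,1]<y1)&(H[:,2]>lo)&(H[:,2]<hi)]
    if len(s)>20: print(n,cv2.minAreaRect(s[:,:2].astype(np.float32)),np.median(s[:,2]),len(s),np.percentile(s[:,:2],[1,99],axis=0))
for m in arm.masks_of(p,"ch_up")[:2]:
  print(m["conf"],m["box"]); q=L[m["mask"]]; q=q[~np.isnan(q[:,0])]; print(cv2.minAreaRect(q[:,:2].astype(np.float32)))
E
```

```text
surface fit [-0.01228498  0.0170297   0.00120682] 13543
tips30 ((-0.013135440647602081, 0.053208328783512115), (0.062106650322675705, 0.11951005458831787), 89.90670013427734) 0.029792480577542753 967 [[-0.07194689  0.02229752]
 [ 0.04556654  0.08409773]]
tips30 ((-0.013906802982091904, -0.054451726377010345), (0.06288019567728043, 0.12079359591007233), 89.91188049316406) 0.02998821082403389 6609 [[-0.07164176 -0.08491778]
 [ 0.04572729 -0.02352244]]
0.91 [319.1, 199.2, 59.1, 112.0]
((-0.014297910034656525, 0.051838092505931854), (0.12240953743457794, 0.06532958149909973), 0.5621370077133179)
0.43 [636.4, 252.6, 7.3, 91.8]
((-0.0899101048707962, -0.34892892837524414), (0.005174096208065748, 0.10674819350242615), 77.72745513916016)
```

View pics/w2.png

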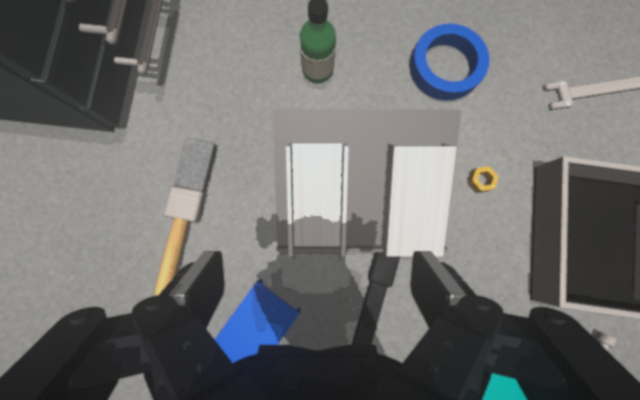

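The wrist picture shows the open channel at (318,198) and the closed one at (420,200), both square to the rack frame. I'll grasp ch_up.

```bash
python3 - <<'E'
from h import *
M,o=rackframe(); T=quat(.114,np.deg2rad(25),-1)
c=lambda h:o+M@np.array([-.0133,.0532,h])
plan([(c(.07),T),(c(0),T),(c(.10),T)]); print(c(0))
E
```

```text
[-0.107, -0.008, 0.536, 0.001, -0.0, -0.001] rows 3 -> [0.5166 0.2671 0.1178]
[-0.0, 0.001, 0.28, -0.0, -0.0, 0.0] rows 2 -> [0.546  0.2705 0.0544]
[0.0, -0.001, -0.4, -0.0, -0.0, 0.0] rows 3 -> [0.504  0.2657 0.145 ]
[0.54597268 0.27048351 0.05437918]
```

Call:
drive_tool --rows '[-0.107, -0.008, 0.536, 0, 0, 0, -0.107, -0.008, 0.536, 0, 0, 0, -0.107, -0.008, 0.536, 0, 0, 0, -0.107, -0.008, 0.536, 0, 0, 0, -0.107, -0.008, 0.536, 0, 0, 0]'

```text
clock: 5.15
position: [0.5159, 0.2681, 0.1176]
eef_rot: [-0.012, 0.975, 0.054, 0.215]
contact_force: [-0.7, 0.6, 0.3]
gripper_width: 0.0858
grip_force: 0.0
```

Call:
drive_tool --rows '[0, 0, 0.1, 0, 0, 0, 0, 0, 0.2, 0, 0, 0, 0, 0, 0.28, 0, 0, 0, 0, 0, 0.28, 0, 0, 0]'

```text
clock: 5.55
position: [0.5475, 0.2724, 0.058]
eef_rot: [-0.013, 0.974, 0.054, 0.219]
contact_force: [-0.7, -0.5, -0.3]
gripper_width: 0.0853
grip_force: 0.0
```

Call:
drive_tool --rows '[0, 0, 0, 0, 0, 0, 0, 0, 0, 0, 0, 0, 0, 0, 0, 0, 0, 0, 0, 0, 0, 0, 0, 0, 0, 0, 0, 0, 0, 0]' --fingers -1 --newtons 40

```text
clock: 6.05
position: [0.5459, 0.2734, 0.0575]
eef_rot: [-0.013, 0.974, 0.055, 0.218]
contact_force: [-5.7, 0.3, 8.1]
gripper_width: 0.0617
grip_force: 42.4
```

Call:
drive_tool --rows '[0, 0, -0.1, 0, 0, 0, 0, 0, -0.25, 0, 0, 0, 0, 0, -0.4, 0, 0, 0, 0, 0, -0.4, 0, 0, 0]'

```text
clock: 6.45
position: [0.5036, 0.2693, 0.1516]
eef_rot: [-0.014, 0.974, 0.055, 0.22]
contact_force: [1.3, 0.3, -1.6]
gripper_width: 0.0612
grip_force: 47.1
```

```bash
python3 - <<'E'
from h import *
M,o=rackframe(); print("grasp local",(np.array([.5459,.2734,.0575])-o)@M)
s=arm.state(); print(s["position"],s["gripper_width"],s["grip_force"])
p=arm.snapshot("wrist"); cv2.imwrite("pics/w3.png",p["color"]); w=cloud(p)
A=R.from_quat(np.roll(s["eef_rot"],-1)); L=A.inv().apply((w-s["position"]).reshape(-1,3)).reshape(w.shape)
for m in arm.masks_of(p,"ch_up")[:2]:
  q=L[m["mask"]]; q=q[~np.isnan(q[:,0])]; print(m["conf"],m["box"],cv2.minAreaRect(q[:,:2].astype(np.float32)),np.percentile(q,[1,50,99],axis=0))
# next: well approach; re-measure ch_well
w=np.load("w1.npy").reshape(-1,3)
W=w[~np.isnan(w[:,0])]
m=(abs(W[:,2]-.034)<.005)&(abs(W[:,0]-.527)<.07)&(W[:,1]<-.12)&(W[:,1]>-.205)
print("tips",cv2.minAreaRect(W[m][:,:2].astype(np.float32)),m.sum())
m=(abs(W[:,2]-.008)<.008)&(abs(W[:,0]-.527)<.07)&(W[:,1]<-.12)&(W[:,1]>-.205)
print(np.percentile(W[m],[1,50,99],axis=0))
E
```

```text
grasp local [-0.01174585  0.05610583  0.00271873]
[0.50361639 0.26929036 0.15159075] 0.06121222035962837 47.11457312107086
0.58 [317.8, 245.3, 166.7, 218.0] ((-0.025168731808662415, -0.0030466988682746887), (0.15247158706188202, 0.17284061014652252), 82.35164642333984) [[-0.05109002 -0.03021181 -0.02805991]
 [ 0.01369612  0.00053683 -0.00142286]
 [ 0.05818528  0.03074519  0.00069559]]
tips ((0.5219354629516602, -0.16225650906562805), (0.07293453812599182, 0.1349330097436905), 84.93818664550781) 603
[[ 0.4577047  -0.20164353  0.00321029]
 [ 0.53245263 -0.16139612  0.00824758]
 [ 0.59590988 -0.12078217  0.01391216]]
```

View pics/w3.png

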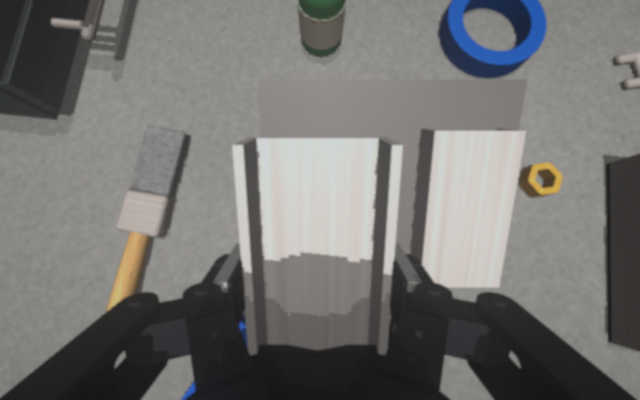

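```bash
python3 - <<'E'
from h import *
plan([([.51,.19,.24],quat(.114,.2,-1)),([.53,-.02,.22],quat(-.062,0,-1)),([.536,-.077,.15],quat(-.062,0,-1))])
E
```

```text
[0.151, 0.31, -0.34, 0.0, -0.077, -0.001] rows 3 -> [0.51 0.19 0.24]
[-0.032, 0.844, 0.076, -0.005, -0.063, 0.056] rows 5 -> [ 0.53 -0.02  0.22]
[0.038, 0.226, 0.28, -0.0, -0.0, 0.0] rows 2 -> [ 0.536 -0.077  0.15 ]
```

Call:
drive_tool --rows '[0.151, 0.31, -0.34, 0, -0.077, 0, 0.151, 0.31, -0.34, 0, -0.077, 0, 0.151, 0.31, -0.34, 0, -0.077, 0, 0.151, 0.31, -0.34, 0, -0.077, 0]'

```text
clock: 6.95
position: [0.513, 0.1869, 0.2408]
eef_rot: [-0.005, 0.994, 0.053, 0.099]
contact_force: [-0.6, 0.1, -1.9]
gripper_width: 0.0612
grip_force: 47.0
```

Call:
drive_tool --rows '[-0.032, 0.844, 0.076, -0.005, -0.063, 0.056, -0.032, 0.844, 0.076, -0.005, -0.063, 0.056, -0.032, 0.844, 0.076, -0.005, -0.063, 0.056, -0.032, 0.844, 0.076, -0.005, -0.063, 0.056, -0.032, 0.844, 0.076, -0.005, -0.063, 0.056]'

```text
clock: 7.45
position: [0.5284, -0.0263, 0.2147]
eef_rot: [0.001, 0.999, -0.036, -0.004]
contact_force: [0.2, -0.2, -2.9]
gripper_width: 0.0611
grip_force: 46.9
```

Call:
drive_tool --rows '[0.038, 0.226, 0.28, 0, 0, 0, 0.038, 0.226, 0.28, 0, 0, 0, 0.038, 0.226, 0.28, 0, 0, 0, 0.038, 0.226, 0.28, 0, 0, 0]'

```text
clock: 7.85
position: [0.5339, -0.0762, 0.1455]
eef_rot: [-0.001, 0.999, -0.032, -0.004]
contact_force: [0.8, 0.6, -1.7]
gripper_width: 0.0611
grip_force: 46.9
```

```bash
python3 - <<'E'
from h import *
s=arm.state(); print(s["position"],s["eef_rot"],s["gripper_width"],s["contact_force"])
p=arm.snapshot("wrist"); cv2.imwrite("pics/w4.png",p["color"]); w=cloud(p); np.save("w4.npy",w)
A=R.from_quat(np.roll(s["eef_rot"],-1)); L=A.inv().apply((w-s["position"]).reshape(-1,3)).reshape(w.shape)
for n in("ch_up","ch_well"):
 for m in arm.masks_of(p,n)[:2]:
  k=cv2.erode(m["mask"].astype(np.uint8),np.ones((3,3)))>0
  q=w[k]; q=q[~np.isnan(q[:,0])]; print(n,m["conf"],m["box"],cv2.minAreaRect(q[:,:2].astype(np.float32)),np.percentile(q,[1,50,99],axis=0).round(4).tolist())
W=w.reshape(-1,3); W=W[~np.isnan(W[:,0])]
for lo,hi in((.029,.04),(.004,.012)):
 m=(W[:,2]>lo)&(W[:,2]<hi)&(abs(W[:,0]-.529)<.068)&(W[:,1]<-.128)&(W[:,1]>-.206)
 if m.sum()>5: print(lo,cv2.minAreaRect(W[m][:,:2].astype(np.float32)),m.sum())
E
```

```text
[ 0.5338868  -0.07615883  0.14546302] [-7.44219963e-04  9.99478731e-01 -3.20812556e-02 -3.53631997e-03] 0.06112345185148975 [ 0.82334303  0.56802188 -1.67853684]
ch_up 0.67 [319.3, 244.1, 167.8, 217.3] ((0.5354883074760437, -0.07652955502271652), (0.061913635581731796, 0.11328477412462234), 86.31828308105469) [[0.4833, -0.1083, 0.1454], [0.5472, -0.0769, 0.147], [0.5917, -0.0468, 0.1734]]
ch_well 0.89 [428.9, 188.2, 89.6, 141.6] ((0.5290676355361938, -0.1669483482837677), (0.06242801994085312, 0.11941941827535629), 85.95143127441406) [[0.4707, -0.1988, 0.0073], [0.5361, -0.1802, 0.0092], [0.5877, -0.1403, 0.0355]]
0.029 ((0.5283363461494446, -0.16828653216362), (0.06271052360534668, 0.12216294556856155), 87.3633804321289) 1261
0.004 ((0.5290273427963257, -0.16697083413600922), (0.0776369720697403, 0.13590742647647858), 89.97840118408203) 7543
```

View pics/w4.png

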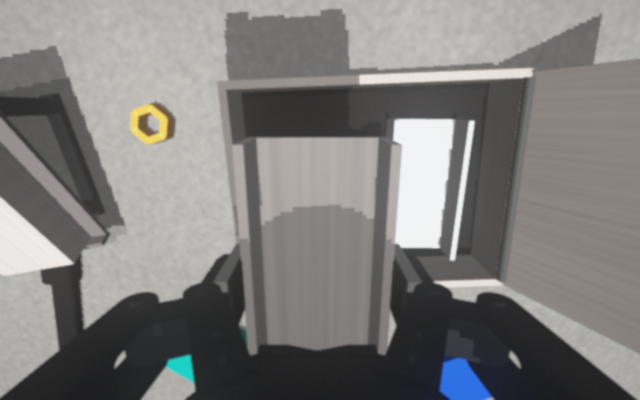

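```bash
python3 - <<'E'
from h import *
w=np.load("w4.npy");W=w.reshape(-1,3);W=W[~np.isnan(W[:,0])]
def line(m,n):
  q=W[m]; f=np.polyfit(q[:,0],q[:,1],1); r=q[:,1]-np.polyval(f,q[:,0]); k=abs(r)<.004; f=np.polyfit(q[k,0],q[k,1],1)
  print(n,k.sum(),"yaw",np.degrees(np.arctan(f[0])),"y@.53",np.polyval(f,.53),"x",np.percentile(q[:,0],[.5,99.5]))
z=W[:,2]
line((abs(z-.034)<.004)&(W[:,1]<-.185)&(W[:,1]>-.207)&(abs(W[:,0]-.529)<.066),"well R")
line((abs(z-.034)<.004)&(W[:,1]<-.125)&(W[:,1]>-.15)&(abs(W[:,0]-.529)<.066),"well L")
line((z>.165)&(z<.18)&(W[:,1]>-.06)&(W[:,1]<-.03)&(W[:,0]<.6)&(W[:,0]>.45),"up L")
line((z>.165)&(z<.18)&(W[:,1]>-.12)&(W[:,1]<-.09)&(W[:,0]<.6)&(W[:,0]>.45),"up R")
# web top of ch_well end edges
q=W[(abs(z-.008)<.003)&(W[:,1]<-.145)&(W[:,1]>-.185)];print("all x",np.percentile(q[:,0],[1,99]))
q=W[(abs(z-.05)<.004)&(W[:,1]<-.0)&(W[:,1]>-.02)&(abs(W[:,0]-.535)<.06)]; print("rim +y",np.percentile(q[:,1],[2,98]))
E
```

```text
well R 1031 yaw -4.053441293158 y@.53 -0.19568100230544153 x [0.46734368 0.58621226]
well L 140 yaw -3.522557088243739 y@.53 -0.13837317421564743 x [0.57426889 0.5907218 ]
up L 3256 yaw -3.827634913806053 y@.53 -0.04735015999966609 x [0.50171525 0.59365538]
up R 3245 yaw -3.446624552803396 y@.53 -0.1049334857153855 x [0.49821621 0.58997899]
all x [0.45880336 0.61505976]
rim +y [-0.01611343 -0.00846533]
```

```bash
python3 - <<'E'
from h import *
p=arm.state()["position"]; Q=quat(-.069,0,-1)
plan([([.5371,-.0773,.06],Q),([.5371,-.0773,.012],Q)]); print(p)
E
```

```text
[0.007, 0.008, 0.352, -0.0, 0.001, 0.002] rows 2 -> [ 0.5371 -0.0773  0.06  ]
[0.0, 0.001, 0.192, -0.0, -0.0, 0.0] rows 1 -> [ 0.5371 -0.0773  0.012 ]
[ 0.53560882 -0.07519169  0.14803406]
```

Call:
drive_tool --rows '[0.007, 0.008, 0.352, 0, 0.001, 0.002, 0.007, 0.008, 0.352, 0, 0.001, 0.002, 0.007, 0.008, 0.352, 0, 0.001, 0.002, 0.007, 0.008, 0.352, 0, 0.001, 0.002, 0.007, 0.008, 0.352, 0, 0.001, 0.002]'

```text
clock: 8.5
position: [0.5383, -0.0784, 0.0621]
eef_rot: [-0.0, 0.999, -0.035, 0.002]
contact_force: [0.6, 0.1, -2.1]
gripper_width: 0.0612
grip_force: 46.8
```

Call:
drive_tool --rows '[0, 0, 0, 0, 0, 0, 0, 0, 0, 0, 0, 0]'

```text
clock: 8.7
position: [0.5374, -0.0788, 0.061]
eef_rot: [-0.0, 0.999, -0.035, 0.001]
contact_force: [-0.1, 0.2, -2.3]
gripper_width: 0.0612
grip_force: 46.9
```

```bash
python3 - <<'E'
from h import *
s=arm.state(); p=s["position"]; print(p,s["eef_rot"]); Q=quat(-.069,0,-1)
plan([([.5371,-.0773,.010],Q)])
E
```

```text
[ 0.53739127 -0.07880537  0.06102827] [-2.04748495e-04  9.99389174e-01 -3.49282957e-02  1.11898455e-03]
[-0.002, -0.006, 0.204, -0.0, -0.001, -0.0] rows 2 -> [ 0.5371 -0.0773  0.01  ]
```

Call:
drive_tool --rows '[-0.001, -0.004, 0.08, 0, 0, 0, -0.001, -0.004, 0.16, 0, 0, 0, -0.001, -0.004, 0.204, 0, 0, 0, -0.001, -0.004, 0.204, 0, 0, 0, -0.001, -0.004, 0.208, 0, 0, 0]'

```text
clock: 9.2
position: [0.5366, -0.0778, 0.0079]
eef_rot: [-0.0, 0.999, -0.035, 0.0]
contact_force: [0.2, -0.3, -2.5]
gripper_width: 0.0611
grip_force: 47.7
```

Call:
drive_tool --rows '[0, 0, 0.004, 0, 0, 0, 0, 0, 0.008, 0, 0, 0, 0, 0, 0.008, 0, 0, 0]'

```text
clock: 9.5
position: [0.5367, -0.0778, 0.0071]
eef_rot: [-0.0, 0.999, -0.035, 0.0]
contact_force: [-5.9, -0.1, 13.0]
gripper_width: 0.0609
grip_force: 49.6
```

Call:
drive_tool --rows '[0, 0, -0.004, 0, 0, 0, 0, 0, -0.004, 0, 0, 0, 0, 0, -0.004, 0, 0, 0, 0, 0, -0.004, 0, 0, 0]' --fingers 0.65

```text
clock: 9.9
position: [0.5362, -0.0777, 0.0064]
eef_rot: [-0.0, 0.999, -0.035, -0.0]
contact_force: [0.5, 1.0, 0.3]
gripper_width: 0.0704
grip_force: 0.0
```

Call:
drive_tool --rows '[0, 0, -0.1, 0, 0, 0, 0, 0, -0.25, 0, 0, 0, 0, 0, -0.45, 0, 0, 0, 0, 0, -0.6, 0, 0, 0, 0, 0, -0.6, 0, 0, 0]'

```text
clock: 10.4
position: [0.5394, -0.0781, 0.1622]
eef_rot: [0.0, 0.999, -0.035, 0.004]
contact_force: [1.0, -0.7, 0.1]
gripper_width: 0.0704
grip_force: 0.0
```

```bash
cat > wellmeas.py <<'E'
from h import *
s=arm.state(); print(s["position"],s["eef_rot"],s["clock"],s["gripper_width"])
p=arm.snapshot("wrist"); w=cloud(p);W=w.reshape(-1,3);W=W[~np.isnan(W[:,0])]
cv2.imwrite("pics/wm_%.2f.png"%s["clock"],p["color"])
z=W[:,2]
def line(y0,n):
  m=(abs(z-.034)<.004)&(abs(W[:,1]-y0+.069*(W[:,0]-.53))<.009)&(abs(W[:,0]-.53)<.069)
  q=W[m]; f=np.polyfit(q[:,0],q[:,1],1)
  for _ in range(3):
    r=q[:,1]-np.polyval(f,q[:,0]); k=abs(r)<.004; f=np.polyfit(q[k,0],q[k,1],1)
  print(n,k.sum(),"yaw %.2f"%np.degrees(np.arctan(f[0])),"y@.53 %.4f"%np.polyval(f,.53),"x",np.percentile(q[k,0],[.5,99.5]).round(4),"z",np.median(q[k,2]).round(4))
for y,n in((-.196,"well R"),(-.138,"well L"),(-.106,"up R"),(-.048,"up L")): line(y,n)
E
python3 wellmeas.py
```

```text
[ 0.53941363 -0.07810198  0.16222707] [ 2.90337016e-05  9.99375023e-01 -3.50688125e-02  4.44308627e-03] 10.4 0.07044786951174627
well R 885 yaw -4.11 y@.53 -0.1957 x [0.4678 0.586 ] z 0.0345
well L 738 yaw -4.11 y@.53 -0.1379 x [0.4718 0.5901] z 0.0346
up R 660 yaw -4.02 y@.53 -0.1066 x [0.473  0.5922] z 0.0347
up L 658 yaw -3.97 y@.53 -0.0489 x [0.4773 0.5963] z 0.0348
```

```bash
python3 - <<'E'
from h import *
M,o=rackframe(); T=quat(.114,np.deg2rad(25),-1)
c=lambda h:o+M@np.array([-.0125,-.0540,h])
plan([([.53,.02,.22],quat(0,.15,-1)),(c(.12),T),(c(.07),T),(c(.0035),T)]); print(arm.state()["position"],c(.0035))
E
```

```text
[-0.058, -0.389, -0.243, 0.002, 0.046, -0.022] rows 3 -> [0.53 0.02 0.22]
[-0.119, -0.553, 0.211, 0.01, 0.091, -0.035] rows 4 -> [0.5085 0.1583 0.1635]
[-0.0, 0.0, 0.2, 0.0, 0.0, -0.0] rows 1 -> [0.5295 0.1607 0.1182]
[0.0, 0.0, 0.266, 0.0, 0.0, -0.0] rows 2 -> [0.5574 0.1639 0.0579]
[ 0.53794228 -0.07797969  0.15919442] [0.5574178  0.16389356 0.05788935]
```

Call:
drive_tool --rows '[-0.058, -0.389, -0.243, 0.002, 0.046, -0.022, -0.058, -0.389, -0.243, 0.002, 0.046, -0.022, -0.058, -0.389, -0.243, 0.002, 0.046, -0.022, -0.058, -0.389, -0.243, 0.002, 0.046, -0.022]' --fingers 1

```text
clock: 10.85
position: [0.5288, 0.0226, 0.2178]
eef_rot: [-0.001, 0.997, 0.002, 0.073]
contact_force: [0.3, -0.3, 0.8]
gripper_width: 0.0857
grip_force: 0.0
```

Call:
drive_tool --rows '[-0.119, -0.553, 0.211, 0.01, 0.091, -0.035, -0.119, -0.553, 0.211, 0.01, 0.091, -0.035, -0.119, -0.553, 0.211, 0.01, 0.091, -0.035, -0.119, -0.553, 0.211, 0.01, 0.091, -0.035, -0.119, -0.553, 0.211, 0.01, 0.091, -0.035]'

```text
clock: 11.35
position: [0.5064, 0.1579, 0.1595]
eef_rot: [-0.012, 0.976, 0.056, 0.212]
contact_force: [0.8, 0.1, -0.1]
gripper_width: 0.0858
grip_force: 0.0
```

Call:
drive_tool --rows '[0, 0, 0.2, 0, 0, 0, 0, 0, 0.2, 0, 0, 0, 0, 0, 0.2, 0, 0, 0]'

```text
clock: 11.65
position: [0.5277, 0.1589, 0.1142]
eef_rot: [-0.012, 0.976, 0.054, 0.211]
contact_force: [-1.1, 0.5, 0.7]
gripper_width: 0.085
grip_force: 0.0
```

```bash
python3 - <<'E'
from h import *
M,o=rackframe(); T=quat(.114,np.deg2rad(25),-1)
s=arm.state(); p=arm.snapshot("wrist"); cv2.imwrite("pics/w5.png",p["color"]); w=cloud(p)
H=((w-o)@M).reshape(-1,3);H=H[~np.isnan(H[:,0])]
q=H[(abs(H[:,0])<.1)&(H[:,1]>-.12)&(H[:,1]<.0)&(H[:,2]>.024)&(H[:,2]<.036)]
print(cv2.minAreaRect(q[:,:2].astype(np.float32)),np.percentile(q,[1,50,99],axis=0).round(4).tolist())
print("tcp local",(s["position"]-o)@M)
c=lambda h:o+M@np.array([-.0130,-.0540,h])
plan([(c(.0035),T)])
E
```

```text
((-0.013985667377710342, -0.05435219407081604), (0.06245145946741104, 0.12107931077480316), 89.97691345214844) [[-0.0722, -0.0847, 0.0284], [-0.0054, -0.0543, 0.0299], [0.046, -0.024, 0.0313]]
tcp local [-0.01600947 -0.05559556  0.0672417 ]
[0.008, -0.004, 0.26, 0.0, 0.002, -0.001] rows 2 -> [0.557  0.1638 0.0577]
```

Call:
drive_tool --rows '[0.008, -0.005, 0.1, 0, 0, 0, 0.008, -0.005, 0.18, 0, 0, 0, 0.008, -0.005, 0.255, 0, 0, 0, 0.008, -0.005, 0.255, 0, 0, 0]'

```text
clock: 12.1
position: [0.5563, 0.1644, 0.0588]
eef_rot: [-0.012, 0.975, 0.055, 0.213]
contact_force: [0.3, -0.6, -0.7]
gripper_width: 0.0854
grip_force: 0.0
```

Call:
drive_tool --rows '[0, 0, 0, 0, 0, 0, 0, 0, 0, 0, 0, 0, 0, 0, 0, 0, 0, 0, 0, 0, 0, 0, 0, 0, 0, 0, 0, 0, 0, 0]' --fingers -1 --newtons 40

```text
clock: 12.6
position: [0.5564, 0.1653, 0.0608]
eef_rot: [-0.012, 0.975, 0.055, 0.215]
contact_force: [-4.2, -1.7, 7.3]
gripper_width: 0.0616
grip_force: 41.7
```

Call:
drive_tool --rows '[0, 0, -0.1, 0, 0, 0, 0, 0, -0.25, 0, 0, 0, 0, 0, -0.4, 0, 0, 0, 0, 0, -0.4, 0, 0, 0]'

```text
clock: 13.0
position: [0.5151, 0.1617, 0.1556]
eef_rot: [-0.013, 0.974, 0.056, 0.218]
contact_force: [0.1, -0.8, -1.7]
gripper_width: 0.061
grip_force: 46.7
```

```bash
python3 - <<'E'
from h import *
plan([([.52,.1,.24],quat(.05,.15,-1)),([.535,-.10,.22],quat(-.0707,0,-1)),([.5335,-.1223,.16],quat(-.0707,0,-1))]); print(arm.state()["position"],arm.state()["gripper_width"])
E
```

```text
[0.136, 0.247, -0.309, -0.006, -0.092, 0.02] rows 3 -> [0.52 0.1  0.24]
[0.008, 0.802, 0.081, -0.003, -0.048, 0.038] rows 5 -> [ 0.535 -0.1    0.22 ]
[0.001, 0.09, 0.24, -0.0, 0.0, -0.0] rows 2 -> [ 0.5335 -0.1223  0.16  ]
[0.51511112 0.16174073 0.15561825] 0.06101252277973714
```

Call:
drive_tool --rows '[0.136, 0.247, -0.309, -0.006, -0.092, 0.02, 0.136, 0.247, -0.309, -0.006, -0.092, 0.02, 0.136, 0.247, -0.309, -0.006, -0.092, 0.02, 0.136, 0.247, -0.309, -0.006, -0.092, 0.02]'

```text
clock: 13.4
position: [0.5221, 0.0974, 0.2363]
eef_rot: [-0.002, 0.997, 0.022, 0.072]
contact_force: [-0.4, 0.5, -2.4]
gripper_width: 0.0611
grip_force: 46.7
```

Call:
drive_tool --rows '[0.008, 0.802, 0.081, -0.003, -0.048, 0.038, 0.008, 0.802, 0.081, -0.003, -0.048, 0.038, 0.008, 0.802, 0.081, -0.003, -0.048, 0.038, 0.008, 0.802, 0.081, -0.003, -0.048, 0.038, 0.008, 0.802, 0.081, -0.003, -0.048, 0.038]'

```text
clock: 13.9
position: [0.5324, -0.108, 0.2113]
eef_rot: [0.002, 0.999, -0.04, -0.006]
contact_force: [-0.6, -0.3, -2.1]
gripper_width: 0.0611
grip_force: 46.6
```

Call:
drive_tool --rows '[0.001, 0.09, 0.24, 0, 0, 0, 0.001, 0.09, 0.24, 0, 0, 0, 0.001, 0.09, 0.24, 0, 0, 0, 0.001, 0.09, 0.24, 0, 0, 0, 0.001, 0.09, 0.24, 0, 0, 0]'

```text
clock: 14.4
position: [0.5334, -0.1222, 0.1555]
eef_rot: [0.0, 0.999, -0.035, -0.004]
contact_force: [1.1, 0.3, -1.0]
gripper_width: 0.0614
grip_force: 46.6
```

Call:
drive_tool --rows '[0, 0, 0, 0, 0, 0, 0, 0, 0, 0, 0, 0]'

```text
clock: 14.6
position: [0.5329, -0.123, 0.1548]
eef_rot: [0.0, 0.999, -0.035, -0.004]
contact_force: [1.2, -0.4, -2.4]
gripper_width: 0.0611
grip_force: 46.6
```

```bash
python3 - <<'E'
from h import *
s=arm.state(); print(s["position"],s["eef_rot"],s["gripper_width"],s["contact_force"])
p=arm.snapshot("wrist"); cv2.imwrite("pics/w6.png",p["color"]); w=cloud(p)
A=R.from_quat(np.roll(s["eef_rot"],-1)); L=A.inv().apply((w-s["position"]).reshape(-1,3)); L=L[~np.isnan(L[:,0])]
q=L[(abs(L[:,0])<.08)&(abs(L[:,1])<.045)&(L[:,2]<-.01)&(L[:,2]>-.045)&(L[:,0]>0.02)]
print(cv2.minAreaRect(q[:,:2].astype(np.float32)),np.percentile(q,[.5,50,99.5],axis=0).round(4).tolist())
f=np.linalg.lstsq(np.c_[q[:,:2],np.ones(len(q))],q[:,2],rcond=None)[0]; print("plane",f)
W=w.reshape(-1,3)
plan([([.5335,-.1223,.06],quat(-.0707,0,-1))])
E
python3 wellmeas.py
```

```text
[ 0.53291171 -0.12303486  0.15481366] [ 4.34261741e-04  9.99361817e-01 -3.54979110e-02 -3.95837553e-03] 0.06112453778146914 [ 1.15337965 -0.41439186 -2.39339864]
((0.03912188112735748, 0.00015293434262275696), (0.038293007761240005, 0.06246296316385269), 0.060904983431100845) [[0.0202, -0.0305, -0.0257], [0.0405, 0.0, -0.024], [0.058, 0.0309, -0.0203]]
plane [-0.006741   -0.00015981 -0.02373571]
[0.006, -0.004, 0.378, 0.0, 0.003, -0.0] rows 2 -> [ 0.5335 -0.1223  0.06  ]
[ 0.53275583 -0.1231968   0.15457041] [ 4.21111803e-04  9.99357312e-01 -3.56015406e-02 -4.16116789e-03] 14.65 0.06129706850173336
well R 758 yaw -4.08 y@.53 -0.1959 x [0.4801 0.5863] z 0.0346
well L 112 yaw -4.96 y@.53 -0.1372 x [0.5744 0.5905] z 0.0346
up R 100 yaw -4.96 y@.53 -0.1059 x [0.5766 0.592 ] z 0.035
up L 771 yaw -4.01 y@.53 -0.0492 x [0.489 0.596] z 0.0345
```

View pics/w6.png

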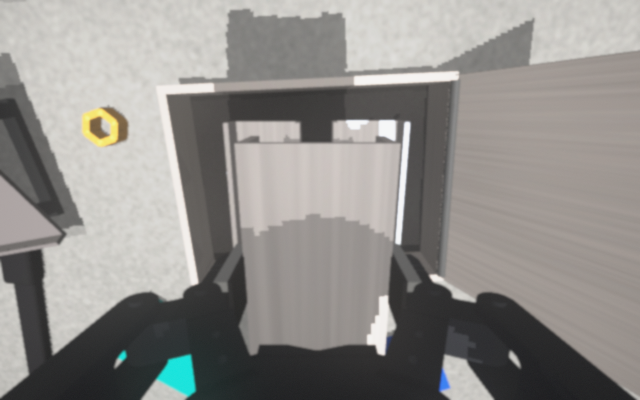

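Call:
drive_tool --rows '[0.004, -0.003, 0.378, 0, 0.003, 0, 0.004, -0.003, 0.378, 0, 0.003, 0, 0.004, -0.003, 0.378, 0, 0.003, 0, 0.004, -0.003, 0.378, 0, 0.003, 0, 0.004, -0.003, 0.378, 0, 0.003, 0]'

```text
clock: 15.2
position: [0.5343, -0.1231, 0.0619]
eef_rot: [0.001, 0.999, -0.036, 0.002]
contact_force: [0.1, -0.2, -1.6]
gripper_width: 0.0613
grip_force: 46.6
```

Call:
drive_tool --rows '[0, 0, 0, 0, 0, 0, 0, 0, 0, 0, 0, 0]'

```text
clock: 15.4
position: [0.5336, -0.123, 0.0611]
eef_rot: [0.001, 0.999, -0.036, 0.001]
contact_force: [0.9, 0.2, -2.6]
gripper_width: 0.061
grip_force: 46.6
```

```bash
python3 - <<'E'
from h import *
s=arm.state(); print(s["position"],s["eef_rot"],s["contact_force"])
plan([([.5336,-.1224,.014],quat(-.0707,0,-1))])
E
```

```text
[ 0.53362029 -0.12303727  0.0611018 ] [ 7.52034390e-04  9.99354715e-01 -3.58856763e-02  1.34408476e-03] [ 0.8746965   0.22228504 -2.56486636]
[-0.001, -0.003, 0.188, 0.0, -0.001, -0.0] rows 1 -> [ 0.5336 -0.1224  0.014 ]
```

Call:
drive_tool --rows '[0, -0.002, 0.06, 0, 0, 0, 0, -0.002, 0.12, 0, 0, 0, 0, -0.002, 0.16, 0, 0, 0, 0, -0.002, 0.18, 0, 0, 0, 0, -0.002, 0.184, 0, 0, 0]'

```text
clock: 15.9
position: [0.5317, -0.1222, 0.0148]
eef_rot: [0.001, 0.999, -0.036, -0.001]
contact_force: [-20.5, 2.8, 43.3]
gripper_width: 0.0611
grip_force: 52.4
```

Call:
drive_tool --rows '[0, 0, 0.002, 0, 0, 0, 0, 0, 0.004, 0, 0, 0, 0, 0, 0.006, 0, 0, 0]'

```text
clock: 16.2
position: [0.5317, -0.1222, 0.0148]
eef_rot: [0.001, 0.999, -0.036, -0.001]
contact_force: [-24.6, 5.3, 54.6]
gripper_width: 0.0612
grip_force: 53.8
```

Call:
drive_tool --rows '[0, 0, -0.012, 0, 0, 0, 0, 0, -0.014, 0, 0, 0]'

```text
clock: 16.4
position: [0.5325, -0.1224, 0.0152]
eef_rot: [0.001, 0.999, -0.036, 0.0]
contact_force: [-0.1, -0.1, -2.1]
gripper_width: 0.0611
grip_force: 47.2
```

Call:
drive_tool --rows '[0, 0, 0, 0, 0, 0, 0, 0, 0, 0, 0, 0, 0, 0, 0, 0, 0, 0, 0, 0, 0, 0, 0, 0]' --fingers 0.65

```text
clock: 16.8
position: [0.5324, -0.1223, 0.0151]
eef_rot: [0.0, 0.999, -0.036, -0.0]
contact_force: [0.3, 0.5, -0.2]
gripper_width: 0.0703
grip_force: 0.0
```

Call:
drive_tool --rows '[0, 0, -0.06, 0, 0, 0, 0, 0, -0.2, 0, 0, 0, 0, 0, -0.4, 0, 0, 0, 0, 0, -0.6, 0, 0, 0, 0, 0, -0.6, 0, 0, 0]'

```text
clock: 17.3
position: [0.5365, -0.1227, 0.174]
eef_rot: [0.002, 0.999, -0.036, 0.006]
contact_force: [1.3, -0.0, -0.6]
gripper_width: 0.0701
grip_force: 0.0
```

```bash
python3 wellmeas.py; python3 - <<'E'
from h import *
p=arm.snapshot("wrist"); cv2.imwrite("pics/w7.png",p["color"]); w=cloud(p);W=w.reshape(-1,3);W=W[~np.isnan(W[:,0])]
z=W[:,2]; print(np.histogram(z[(abs(W[:,0]-.535)<.06)&(abs(W[:,1]+.122)<.025)],bins=np.arange(0,.06,.002)))
q=W[(abs(z-.0385)<.0025)&(abs(W[:,0]-.53)<.07)&(abs(W[:,1]+.122)<.04)]
print(cv2.minAreaRect(q[:,:2].astype(np.float32)),np.percentile(q,[.5,50,99.5],axis=0).round(4).tolist())
f=np.linalg.lstsq(np.c_[q[:,:2]-q[:,:2].mean(0),np.ones(len(q))],q[:,2],rcond=None)[0]; print(f)
E
```

```text
[ 0.53645241 -0.12268601  0.17400852] [ 0.00151726  0.99933907 -0.03581974  0.00600481] 17.3 0.0700943056715697
well R 698 yaw -4.16 y@.53 -0.1959 x [0.4681 0.5859] z 0.0346
well L 147 yaw -4.56 y@.53 -0.1375 x [0.47   0.5901] z 0.0378
up R 140 yaw -4.77 y@.53 -0.1061 x [0.4726 0.5924] z 0.0377
up L 685 yaw -3.87 y@.53 -0.0492 x [0.4785 0.5964] z 0.0346
(array([   0,   34,  236,   24,   25,    3,    1,    9,    2,    3,    1,
          5,    0,    0,    0,    0,    7,   22,  779, 5788,  294,    0,
          0,    0,    0,    0,    0,    0,    0]), array([0.   , 0.002, 0.004, 0.006, 0.008, 0.01 , 0.012, 0.014, 0.016,
       0.018, 0.02 , 0.022, 0.024, 0.026, 0.028, 0.03 , 0.032, 0.034,
       0.036, 0.038, 0.04 , 0.042, 0.044, 0.046, 0.048, 0.05 , 0.052,
       0.054, 0.056, 0.058]))
((0.5295392870903015, -0.12257757782936096), (0.062193822115659714, 0.12033039331436157), 86.0024185180664) [[0.4707, -0.1556, 0.0371], [0.5351, -0.1227, 0.0388], [0.5899, -0.0898, 0.0406]]
[0.00029314 0.00050743 0.03881079]
```

View pics/w7.png

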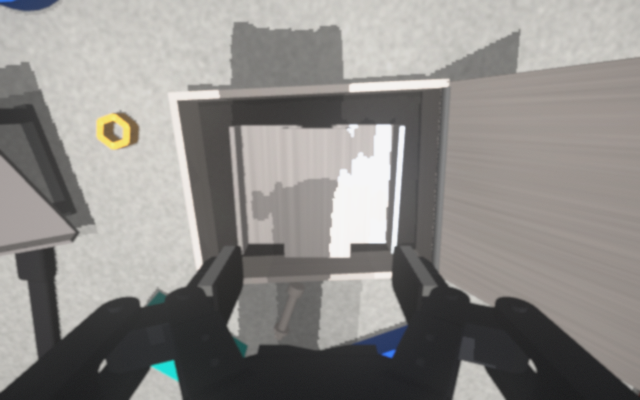

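It's interlocked and fully seated with its back at z ≈ 38 mm, but its ends sit about 2 mm toward the robot. I'll regrip it and shift it slightly.

Call:
drive_tool --rows '[0, 0, 0.2, 0, 0, 0, 0, 0, 0.4, 0, 0, 0, 0, 0, 0.55, 0, 0, 0, 0, 0, 0.6, 0, 0, 0, 0, 0, 0.6, 0, 0, 0]'

```text
clock: 17.9
position: [0.5307, -0.122, 0.0135]
eef_rot: [0.0, 0.999, -0.036, -0.002]
contact_force: [0.3, -0.7, 0.4]
gripper_width: 0.0705
grip_force: 0.0
```

Call:
drive_tool --rows '[0, 0, 0, 0, 0, 0, 0, 0, 0, 0, 0, 0, 0, 0, 0, 0, 0, 0, 0, 0, 0, 0, 0, 0]' --fingers -1 --newtons 25

```text
clock: 18.3
position: [0.5331, -0.1225, 0.0163]
eef_rot: [0.001, 0.999, -0.036, 0.001]
contact_force: [-0.6, 0.3, -1.2]
gripper_width: 0.0613
grip_force: 29.0
```

Call:
drive_tool --rows '[0, 0, -0.02, 0, 0, 0, 0.009, 0, -0.02, 0, 0, 0, 0.009, 0, -0.02, 0, 0, 0, 0.009, 0, -0.02, 0, 0, 0]'

```text
clock: 18.7
position: [0.5348, -0.1225, 0.0203]
eef_rot: [0.0, 0.999, -0.036, -0.0]
contact_force: [0.6, -0.6, -2.5]
gripper_width: 0.0614
grip_force: 29.1
```

Call:
drive_tool --rows '[0, 0, 0.008, 0, 0, 0, 0, 0, 0.016, 0, 0, 0, 0, 0, 0.018, 0, 0, 0, 0, 0, 0.018, 0, 0, 0]'

```text
clock: 19.1
position: [0.5347, -0.1225, 0.0162]
eef_rot: [0.001, 0.999, -0.036, -0.0]
contact_force: [-3.2, 0.2, 7.1]
gripper_width: 0.0615
grip_force: 30.0
```

Call:
drive_tool --rows '[0, 0, 0, 0, 0, 0, 0, 0, 0, 0, 0, 0, 0, 0, 0, 0, 0, 0, 0, 0, 0, 0, 0, 0]' --fingers 0.65

```text
clock: 19.5
position: [0.5348, -0.1225, 0.0157]
eef_rot: [0.0, 0.999, -0.036, -0.0]
contact_force: [-0.1, -0.2, 1.2]
gripper_width: 0.0704
grip_force: 0.0
```

Call:
drive_tool --rows '[0, 0, -0.06, 0, 0, 0, 0, 0, -0.2, 0, 0, 0, 0, 0, -0.4, 0, 0, 0, 0, 0, -0.6, 0, 0, 0, 0, 0, -0.6, 0, 0, 0]'

```text
clock: 20.0
position: [0.5387, -0.1228, 0.1746]
eef_rot: [0.001, 0.999, -0.036, 0.006]
contact_force: [1.0, -1.4, 0.3]
gripper_width: 0.0705
grip_force: 0.0
```

```bash
python3 wellmeas.py; python3 - <<'E'
from h import *
p=arm.snapshot("wrist"); w=cloud(p);W=w.reshape(-1,3);W=W[~np.isnan(W[:,0])];z=W[:,2]
q=W[(abs(z-.0385)<.0025)&(abs(W[:,0]-.53)<.07)&(abs(W[:,1]+.122)<.04)]
print(cv2.minAreaRect(q[:,:2].astype(np.float32)),np.percentile(q,[.5,50,99.5],axis=0).round(4).tolist())
s=arm.state(); Q=quat(-.07,0,-1)
# flap geometry
f=W[(z>.06)&(z<.3)&(W[:,1]<-.2)]; print(len(f))
p=arm.snapshot("side"); w=cloud(p);W=w.reshape(-1,3);W=W[~np.isnan(W[:,0])]
f=W[(W[:,2]>.08)&(W[:,2]<.26)&(W[:,1]<-.22)&(W[:,1]>-.36)&(abs(W[:,0]-.535)<.07)]
a=np.polyfit(f[:,2],f[:,1],1); print("flap y=a z+b",a,"edge z",np.percentile(f[:,2],99.5),np.polyval(a,[.051,.246]))
E
```

```text
[ 0.53870751 -0.12282479  0.17455582] [ 0.00149991  0.99933889 -0.0358228   0.00602207] 20.0 0.07049253579653461
well R 682 yaw -4.19 y@.53 -0.1959 x [0.4682 0.5862] z 0.0346
well L 128 yaw -3.81 y@.53 -0.1379 x [0.4745 0.5907] z 0.0378
up R 144 yaw -3.86 y@.53 -0.1058 x [0.4769 0.5932] z 0.0377
up L 672 yaw -3.86 y@.53 -0.0493 x [0.4786 0.596 ] z 0.0346
((0.5316410660743713, -0.12275001406669617), (0.062130291014909744, 0.12046191841363907), 85.93780517578125) [[0.4721, -0.1557, 0.0371], [0.537, -0.123, 0.0388], [0.5922, -0.09, 0.0405]]
48142
flap y=a z+b [-0.47389852 -0.20423358] edge z 0.24532216495689935 [-0.2284024  -0.32081262]
```

```bash
python3 - <<'E'
from h import *
p=arm.snapshot("top"); w=cloud(p);W=w.reshape(-1,3);W=W[~np.isnan(W[:,0])]
for x0 in (.42,.48,.54,.6):
  for y0 in (-.35,-.40,-.45,-.5):
    q=W[(W[:,0]>x0)&(W[:,0]<x0+.06)&(W[:,1]<y0)&(W[:,1]>y0-.05)]; print(x0,y0,q[:,2].max().round(3) if len(q) else None,end="; ")
Q=quat(-.03,0,-1)
print();plan([([.52,-.15,.31],Q),([.52,-.37,.31],Q),([.52,-.37,.21],Q),([.52,-.13,.21],Q)])
E
```

```text
0.42 -0.35 0.005; 0.42 -0.4 0.006; 0.42 -0.45 0.13; 0.42 -0.5 0.164; 0.48 -0.35 0.004; 0.48 -0.4 0.006; 0.48 -0.45 0.007; 0.48 -0.5 0.006; 0.54 -0.35 None; 0.54 -0.4 0.008; 0.54 -0.45 0.07; 0.54 -0.5 0.007; 0.6 -0.35 None; 0.6 -0.4 0.007; 0.6 -0.45 0.075; 0.6 -0.5 0.072; 
[-0.049, 0.115, -0.577, 0.0, 0.0, -0.013] rows 3 -> [ 0.52 -0.15  0.31]
[0.027, 0.88, 0.0, 0.0, 0.0, -0.0] rows 5 -> [ 0.52 -0.37  0.31]
[0.0, -0.001, 0.4, 0.0, 0.0, -0.0] rows 3 -> [ 0.52 -0.37  0.21]
[-0.029, -0.959, -0.0, 0.0, 0.0, -0.0] rows 5 -> [ 0.52 -0.13  0.21]
```

Call:
drive_tool --rows '[-0.049, 0.115, -0.577, 0, 0, -0.013, -0.049, 0.115, -0.577, 0, 0, -0.013, -0.049, 0.115, -0.577, 0, 0, -0.013, -0.049, 0.115, -0.577, 0, 0, -0.013, -0.049, 0.115, -0.577, 0, 0, -0.013]' --fingers -1

```text
clock: 20.7
position: [0.5204, -0.1502, 0.3099]
eef_rot: [0.0, 1.0, -0.016, -0.0]
contact_force: [0.1, 0.2, -1.2]
gripper_width: 0.0004
grip_force: 0.0
```

Call:
drive_tool --rows '[0.027, 0.88, 0, 0, 0, 0, 0.027, 0.88, 0, 0, 0, 0, 0.027, 0.88, 0, 0, 0, 0, 0.027, 0.88, 0, 0, 0, 0, 0.027, 0.88, 0, 0, 0, 0]'

```text
clock: 21.2
position: [0.5179, -0.3749, 0.3066]
eef_rot: [0.0, 1.0, -0.018, -0.003]
contact_force: [-1.1, -0.5, -0.6]
gripper_width: 0.0005
grip_force: 0.0
```

Call:
drive_tool --rows '[0, 0, 0, 0, 0, 0, 0, 0, 0.4, 0, 0, 0, 0, 0, 0.4, 0, 0, 0, 0, 0, 0.4, 0, 0, 0]'

```text
clock: 21.6
position: [0.5172, -0.3657, 0.2016]
eef_rot: [-0.004, 1.0, -0.014, -0.006]
contact_force: [-0.5, 0.0, -0.4]
gripper_width: 0.0003
grip_force: 0.0
```

Call:
drive_tool --rows '[0, -0.08, 0, 0, 0, 0, 0, -0.16, 0, 0, 0, 0, -0.01, -0.24, 0, 0, 0, 0, -0.01, -0.32, 0, 0, 0, 0, -0.01, -0.4, 0, 0, 0, 0]'

```text
clock: 22.1
position: [0.5247, -0.2752, 0.2237]
eef_rot: [0.007, 1.0, -0.017, 0.008]
contact_force: [-18.5, -11.9, 66.8]
gripper_width: -0.0003
grip_force: 34.7
```

Call:
drive_tool --rows '[0, 0.04, -0.06, 0, 0, 0, 0, 0.08, -0.12, 0, 0, 0, 0, 0.08, -0.16, 0, 0, 0]'

```text
clock: 22.4
position: [0.5215, -0.2901, 0.2546]
eef_rot: [0.002, 1.0, -0.015, 0.002]
contact_force: [0.4, 0.4, 0.2]
gripper_width: 0.0
grip_force: 0.0
```

```bash
python3 - <<'E'
from h import *
s=arm.state(); print(s["position"],s["contact_force"],s["grip_force"])
p=arm.snapshot("side"); cv2.imwrite("pics/s8.png",cv2.resize(p["color"][100:360,300:],(640,489)));w=cloud(p);W=w.reshape(-1,3);W=W[~np.isnan(W[:,0])]
for lo,hi in((.46,.49),(.58,.61)):
  f=W[(W[:,2]>.06)&(W[:,2]<.3)&(W[:,1]<-.12)&(W[:,1]>-.36)&(W[:,0]>lo)&(W[:,0]<hi)]
  for z in np.arange(.06,.3,.03):
    k=f[abs(f[:,2]-z)<.006]
    if len(k): print(lo,round(z,2),np.percentile(k[:,1],[5,50,95]).round(3))
E
```

```text
[ 0.5215228  -0.29012012  0.25463662] [0.41823772 0.36830198 0.24483946] 0.0
0.46 0.06 [-0.229 -0.229 -0.228]
0.46 0.09 [-0.233 -0.232 -0.231]
0.46 0.12 [-0.236 -0.236 -0.235]
0.46 0.15 [-0.239 -0.239 -0.239]
0.46 0.18 [-0.243 -0.243 -0.242]
0.46 0.21 [-0.247 -0.246 -0.246]
0.46 0.24 [-0.251 -0.25  -0.249]
0.46 0.27 [-0.255 -0.254 -0.254]
0.58 0.09 [-0.236 -0.235 -0.235]
0.58 0.12 [-0.24  -0.239 -0.238]
0.58 0.15 [-0.243 -0.242 -0.242]
0.58 0.18 [-0.246 -0.246 -0.246]
0.58 0.21 [-0.25  -0.25  -0.249]
```

View pics/s8.png

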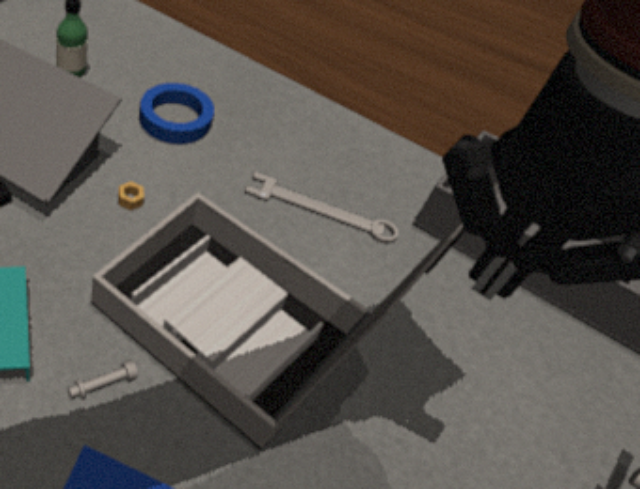

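The flap is at about 1.7 rad and the side view shows the gripper's knuckles had ridden on its edge. I'm now pushing with just the fingertips below the edge.

Call:
drive_tool --rows '[0, 0, 0.03, 0, 0, 0, 0, 0, 0.06, 0, 0, 0, 0, 0, 0.06, 0, 0, 0]'

```text
clock: 22.75
position: [0.5195, -0.289, 0.2327]
eef_rot: [-0.0, 1.0, -0.015, -0.002]
contact_force: [-0.7, -0.2, 0.1]
gripper_width: 0.0001
grip_force: 0.0
```

Call:
drive_tool --rows '[0, -0.05, 0, 0, 0, 0, 0, -0.1, 0, 0, 0, 0, 0, -0.15, 0, 0, 0, 0, 0, -0.2, 0, 0, 0, 0]'

```text
clock: 23.15
position: [0.5221, -0.2386, 0.2354]
eef_rot: [0.001, 1.0, -0.015, 0.0]
contact_force: [0.1, -1.4, -0.2]
gripper_width: -0.0
grip_force: 0.4
```

Contact is gentle now, so I'll keep pushing.

Call:
drive_tool --rows '[0, -0.08, 0, 0, 0, 0, 0, -0.16, 0.01, 0, 0, 0, 0, -0.24, 0.02, 0, 0, 0, 0, -0.32, 0.04, 0, 0, 0, 0, -0.4, 0.06, 0, 0, 0]'

```text
clock: 23.65
position: [0.5251, -0.1383, 0.2202]
eef_rot: [0.001, 1.0, -0.015, 0.0]
contact_force: [0.3, -0.0, 0.3]
gripper_width: -0.0001
grip_force: 0.1
```

```bash
python3 - <<'E'
from h import *
s=arm.state(); print(s["position"],s["contact_force"])
p=arm.snapshot("side");w=cloud(p);W=w.reshape(-1,3);W=W[~np.isnan(W[:,0])]
cv2.imwrite("pics/s9.png",cv2.resize(p["color"][100:360,300:],(640,489)))
f=W[(W[:,2]>.045)&(W[:,2]<.3)&(W[:,1]<.02)&(W[:,1]>-.36)&(W[:,0]>.46)&(W[:,0]<.48)]
for y in np.arange(-.24,0,.03):
    k=f[abs(f[:,1]-y)<.006]
    if len(k): print(round(y,2),np.percentile(k[:,2],[5,50,95]).round(3))
E
```

```text
[ 0.52506572 -0.13834066  0.22021261] [ 0.26603239 -0.01292581  0.2617446 ]
-0.21 [0.077 0.086 0.095]
-0.18 [0.128 0.137 0.146]
-0.15 [0.179 0.187 0.196]
-0.12 [0.227 0.233 0.237]
-0.03 [0.05  0.05  0.051]
```

Call:
drive_tool --rows '[0, 0.1, -0.2, 0, 0, 0, 0, 0.2, -0.4, 0, 0, 0, 0, 0.2, -0.4, 0, 0, 0, 0, 0.2, -0.4, 0, 0, 0, 0, 0.2, -0.4, 0, 0, 0]'

```text
clock: 24.2
position: [0.5233, -0.189, 0.319]
eef_rot: [0.0, 1.0, -0.015, -0.001]
contact_force: [-1.0, 0.9, -0.2]
gripper_width: 0.0002
grip_force: 0.0
```

Call:
drive_tool --rows '[0, 0, 0, 0, 0, 0, 0, 0, 0, 0, 0, 0, 0, 0, 0, 0, 0, 0, 0, 0, 0, 0, 0, 0, 0, 0, 0, 0, 0, 0]'

```text
clock: 24.7
position: [0.5235, -0.19, 0.32]
eef_rot: [0.0, 1.0, -0.015, -0.0]
contact_force: [-0.0, -0.6, -0.1]
gripper_width: 0.0002
grip_force: 0.0
```

Call:
drive_tool --rows '[0, 0, 0, 0, 0, 0, 0, 0, 0, 0, 0, 0, 0, 0, 0, 0, 0, 0, 0, 0, 0, 0, 0, 0, 0, 0, 0, 0, 0, 0]'

```text
clock: 25.2
position: [0.5235, -0.1901, 0.3201]
eef_rot: [0.0, 1.0, -0.015, -0.0]
contact_force: [-0.9, 0.4, -0.2]
gripper_width: -0.0001
grip_force: 0.0
```

Call:
drive_tool --rows '[0, 0, 0, 0, 0, 0, 0, 0, 0, 0, 0, 0, 0, 0, 0, 0, 0, 0, 0, 0, 0, 0, 0, 0, 0, 0, 0, 0, 0, 0]'

```text
clock: 25.7
position: [0.5235, -0.1901, 0.3201]
eef_rot: [0.0, 1.0, -0.015, -0.0]
contact_force: [0.2, -0.3, -0.3]
gripper_width: 0.0002
grip_force: 0.0
```

```bash
python3 - <<'E'
from h import *
s=arm.state(); print(s["position"],s["contact_force"])
p=arm.snapshot("side");w=cloud(p);W=w.reshape(-1,3);W=W[~np.isnan(W[:,0])]
cv2.imwrite("pics/s10.png",p["color"])
f=W[(W[:,2]>.0)&(W[:,2]<.28)&(W[:,1]<.02)&(W[:,1]>-.36)&(W[:,0]>.47)&(W[:,0]<.6)]
for y in np.arange(-.24,0.01,.03):
    k=f[abs(f[:,1]-y)<.006]
    if len(k): print(round(y,2),np.percentile(k[:,2],[5,50,95]).round(3))
E
```

```text
[ 0.52352283 -0.19013216  0.32014192] [ 0.18394696 -0.28170399 -0.30637534]
-0.24 [0.    0.001 0.003]
-0.21 [0.053 0.055 0.056]
-0.18 [0.053 0.055 0.056]
-0.15 [0.053 0.055 0.056]
-0.12 [0.053 0.055 0.056]
-0.09 [0.053 0.055 0.056]
-0.06 [0.053 0.055 0.056]
-0.03 [0.053 0.055 0.058]
```

View pics/s10.png

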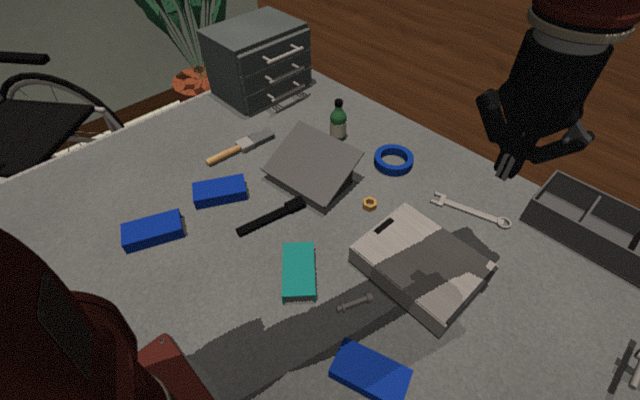

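The flap lies flat and shut over the well around (425,265). The rack is empty, the other parts haven't moved, and the arm touches nothing.

```bash
python3 -c "
from rig import arm
print(arm.hand_in())"
```

```text
the job is handed in; nothing more can be done
None
```

The channels are packed, interlocked with ends even to about 1 mm, the flap is shut, and I handed the job in at about 26 s; but my first push at the flap read 67 N at the wrist (under the 120 N limit), with the gripper's knuckles or body apparently on the flap edge, which may break the 40 N body-contact limit.

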